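# Take the depth of the blind bore

## Robot

A 6-joint arm with a two-finger parallel gripper is mounted at the origin on a cart in front of the work surface, level with it; the furniture and walls round the work are solid. World frame = base frame: x ahead of the robot, y to its left, z up, the work surface at z = 0. Lengths are in m, angles in degrees, forces in N, time in s.
With the tool pointing down it reaches from about 0.4 to 0.825 m from the base axis. Payload 7 kg.
Tool frame: the origin (TCP) lies at the centre of the arm's flange, where the gripper is bolted on; the fingertips stand 178 mm ahead of it and the grasp point (between the pads) lies 159 mm ahead of it (tip_reach is the distance from the TCP to the fingertips, in m); z points along the fingers, y is the line along which they close (so a half turn about z gives the same grasp; the last joint's range is limited). The gripper opens to 88 mm and grips with 3 to 60 N. Pads are 19 mm wide; open, the fingers measure 130 mm over their backs; the gripper's body (78 mm by 193 mm) begins 47 mm behind the grasp point.
Start: joints at [89.273, 20.546, 0.682, 0, -70.136, -16.507], TCP at [0.2, 0.645, 0.405] pointing down, gripper open.
Joint ranges: [-176.03, 176.03], [-82.01, 121.73], [-58.28, 71.71], [-173.87, 95.51], [-174.79, -0.11], [-173.66, 173.66]. Speed limits (degrees/s): [136.94, 136.94, 172.46, 180, 180, 180].

## Interface

Orientations are given as [roll, pitch, yaw] about the fixed x, y, z axes, in that order (R = Rz(yaw) Ry(pitch) Rx(roll)).
In Python, from plant import * gives the robot as it stands.
- The arm moves only by the shell command python3 -m handwheel 'ROWS'. ROWS is JSON, a list of rows, each a list of 7 numbers: the opening, from -1 (shut) to 1 (fully open), then the shift along the tool's x, y, z as a fraction of full scale, then the turn, a rotation vector about the tool's x, y, z as a fraction of full scale. A call has 1 to 5 rows; each row shifts and turns the commanded pose from where the row before left it, along the tool's axes as they then stand; what a row does not reach is not made up. Full scale, the value 1, is 0.025 m for a shift and 6 degrees for a turn. A row lasts 1/8 s, in which the tool goes at most 62.5 mm and 10.7 degrees, less where a joint would pass 70% of its speed; a pose out of reach is approached as far as the arm can. A call with a number of a shift or a turn outside -1 to 1 is refused whole. A call with a gripper value outside its range is refused whole. The fingers move at their own pace and stop on an object; the grip force is fixed at half the most. Time passes only in rows, so rows that do not move let the fingers close. It gives the time, the measured TCP pose, the force, the opening and the grip force at its end, in the units of the state.
- get_obs(): the state, without advancing time (a new reading comes with each control period).
- snapshot(name): name is "scene" or "side" or "wrist"; returns a dict with "color" (480x640x3 uint8, red, green, blue), "fx", "fy", "cx", "cy" (pixels), "R" (3x3) and "t" (3): a world point X has camera coordinates R X + t; the wrist camera has in their place "tool_from_camera" (4x4, takes a point from camera to tool coordinates, whose origin is the TCP and whose axes are the flange's). Camera axes: x right, y down, z forward; pixel columns grow to the right and rows downward; lengths in m; the calibration is good to about 2 mm. The wrist camera is an equidistant fisheye: a pixel r from the principal point sees the ray r / f radians off the axis. A picture is of the moment at which its call begins: read the wrist's pose just before it. There is no depth.
- close_job(): hands the job in; it is judged then, once.
The state is a dict: "clock": time; "joint_pos": joint angles; "qvel": joint speeds; "tau": joint torques, N m; "tool_pos": TCP position; "orientation": TCP orientation; "force": force on the tool from outside, world axes, zero at the start; "moment": the same for the moment, N m; "opening": finger opening in m; "gripper_force": force on a finger pad.
Only numpy, scipy, OpenCV 4.12 (cv2) and the standard library are available. Lean on these libraries where they do the work, as an engineer would, in place of code of your own. Each camera call takes 0.05 s, during which the arm holds its last target. There are 200 camera calls.

## Task

Find the depth of the round bore in the aluminium block: lift the depth gauge out of its wooden stand by the black head of its rod, set it upright over the round bore (not the block with the square pocket) and push the rod down until it bottoms out, with the gauge's foot flat on the block. Hold it down there for about a second, then let go and leave the gauge standing in the bore.

Things in the scene. Friction and masses are not known exactly. Their poses are not given: they have to be found in the camera images.
- depth_gauge: loose depth gauge, upright, 0.23 kg: a round steel foot (56 mm across, 10 mm thick, then a collar 24 mm across up to 27 mm) with a dark rod, 12 mm thick, through it. Origin: centre of the foot's underside, z up. It starts on a fixed wooden stand on the left table (z = 0), foot at 32 mm. The rod slides stiffly (about 5 N) to at most 50 mm below the foot and stays put: lifting the head lifts all.
- rod_tip (a point): the centre of the rod's lower end, at the start 8 to 18 mm below the foot, in the stand's hole. The rod is 115 mm long in all; its top 36 mm (79 to 115 mm above this point) is a black knurled round head, 25 mm across, to grip; the head's middle is 97 mm straight above this point.
- bore_block: the fixed aluminium block with the round hole, 76 x 76 x 60 mm high. Origin: centre of its underside, on the right table (z = 3 mm), z up. The hole, in the middle of the top, is 30 mm across and 40 mm deep, with a flat floor 20 mm above the origin.
- pocket_block: the other fixed aluminium block, the same outside, but with a square pocket 32 x 32 mm, 22 mm deep, in its top: not the one to be measured. Origin: centre of its underside. The two blocks may stand either way round.
There are look-alikes about, which are no part of the job. Several things have the shape of the depth_gauge; the one meant has the colours described above. Leave any blue look-alike of the bore_block alone.

How it is judged (in metres and radians):
On the way:
1. the gauge stands flat on the bore block with its rod on the floor of the round bore, held there in the fingers for half a second (horizontal distance between rod_tip and bore_block below 0.015 m and z of rod_tip in the frame of bore_block below 0.0235 m and z of depth_gauge in the frame of bore_block below 0.0635 m and angle between depth_gauge's own z axis and vertical below 0.15 rad and contact force between the fingers and depth_gauge above 1 N), for 0.5 s.
At the end, for the whole second after the job is handed in: the rod's tip is on the floor of the round bore (within 3.5 mm in height and 15 mm of the block's centre), the gauge's foot is down on the block's top (within 3.5 mm, upright within 8 degrees), at rest and let go (horizontal distance between rod_tip and bore_block below 0.015 m and z of rod_tip in the frame of bore_block below 0.0235 m and z of depth_gauge in the frame of bore_block below 0.0635 m and angle between depth_gauge's own z axis and vertical below 0.15 rad and linear speed of depth_gauge below 0.02 m/s); the robot touches nothing.
It also fails if it takes over 43 s, if anything falls off the work surface, if the arm or the gripper's body presses on something with over 40 N, if the wrist force passes 120 N, or if a joint passes its speed limit or range.

## Working session

There is one attempt and no reset: what is moved stays moved. The work goes in short steps, Python scripts to look and compute and a shell command to move; the robot and the scene stay as the last step left them, time stands still between calls to the robot, and variables do not carry over. Pictures are saved under pics/ and viewed, at most 10 in all, crops included, and the job is handed in when it is done.

```bash
mkdir -p pics; python3 - <<'E'
from plant import *
import cv2,numpy as np
o=get_obs();print(o)
for n in("scene","side","wrist"):
    s=snapshot(n);cv2.imwrite(f"pics/{n}0.png",s["color"][:,:,::-1])
    print(n,{k:(v.tolist() if hasattr(v,'tolist') else v) for k,v in s.items() if k!="color"})
E
```

```text
{'clock': 0.0, 'joint_pos': array([ 8.92725634e+01,  2.05939136e+01,  6.32259947e-01, -2.00146835e-02,
       -7.01370867e+01, -1.65073197e+01]), 'qvel': array([-0.0435781 , -0.04025126, -0.04966484, -0.03640082,  0.02477029,
       -0.02499801]), 'tau': array([ 9.52384798e-04, -5.82716453e+01,  2.93057477e+01,  6.99715421e+00,
        7.24798796e-03, -1.64380212e-04]), 'tool_pos': array([0.19993289, 0.64450183, 0.40368329]), 'orientation': array([ 1.79899983e+02, -1.00193108e-02, -1.72415643e+01]), 'force': array([-0.69159677, -0.1493349 ,  1.22407864]), 'moment': array([-0.0067682 , -0.00587357, -0.05608067]), 'gripper_force': 0.0, 'opening': 0.08742810476338846}
scene {'fx': 556.1905806974962, 'fy': 556.1905806974962, 'cx': 320.20838331491376, 'cy': 237.67604634535635, 'R': [[0.8855047139903244, -0.46446580844548646, -0.012365851608152081], [-0.34293062345185454, -0.6353772991720033, -0.6918773556027199], [0.31349639391839323, 0.6169012890908653, -0.7219091428415298]], 't': [-0.5935478303926973, -0.01216049136839126, 1.475712153933038]}
side {'fx': 575.1785078570311, 'fy': 575.1785078570311, 'cx': 319.30763613881476, 'cy': 245.10864476121395, 'R': [[0.9991675855960032, 0.03833581659322714, -0.013946363697530457], [0.00840535340713293, -0.528007152882304, -0.8491983257986467], [-0.03991849105808664, 0.8483742167647798, -0.5278898582094487]], 't': [-0.4676781917841748, -0.13041729414630018, 1.770692371673265]}
wrist {'fx': 371.64829954431775, 'fy': 371.64829954431775, 'cx': 326.22720856353175, 'cy': 238.92608661616936, 'tool_from_camera': [[-0.00013005001844892982, -0.96354576326293, -0.26754353885872734, 0.07153079656176795], [0.9999997218471215, 7.118384896459278e-05, -0.0007424544027677751, -0.0008146861672294614], [0.0007344335730644454, -0.26754356099693055, 0.963545485992441, 0.019972074161979325], [0.0, 0.0, 0.0, 1.0]]}
```

View pics/scene0.png

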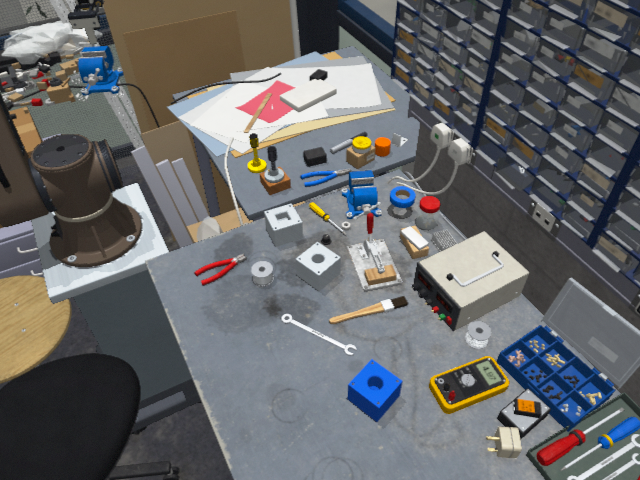

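View pics/side0.png

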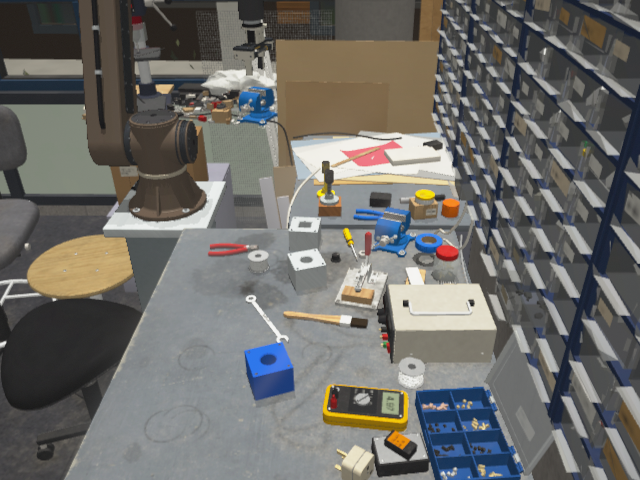

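View pics/wrist0.png

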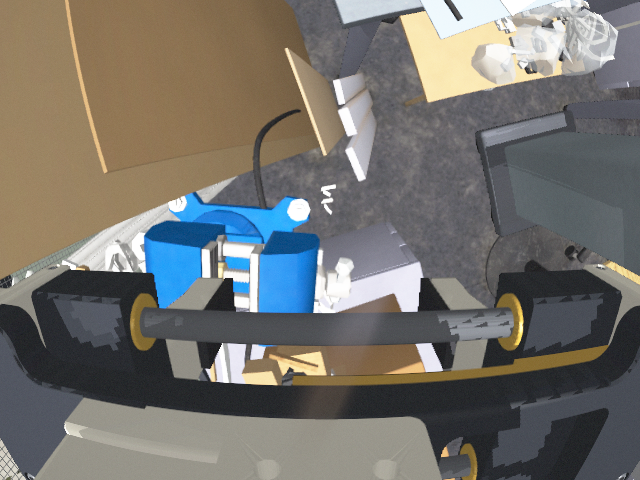

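The scene view shows two upright gauges. One has a yellow foot (256,168), with no stand visible. The other has a steel foot and black head on a wooden stand (272,180; side view 329,190), which fits the description. The round-hole block is at scene (318,263) / side (307,268), the pocket block at scene (284,222), and the blue look-alike at (375,388). I'll confirm with enlarged crops.

```bash
python3 - <<'E'
import cv2,numpy as np
a=cv2.imread("pics/scene0.png");b=cv2.imread("pics/side0.png")
def c(i,x,y,w,h,k):return cv2.resize(i[y:y+h,x:x+w],None,fx=k,fy=k,interpolation=cv2.INTER_CUBIC)
# each 400x300 ; gauge 5x -> 80x60
o=np.vstack([np.hstack([c(a,230,130,80,60,5),c(b,290,155,80,60,5)]),np.hstack([c(a,260,200,100,75+0,4),c(b,265,215,100,75,4)])])
cv2.imwrite("pics/crop1.png",o)
E
```

```text
(no output)
```

View pics/crop1.png

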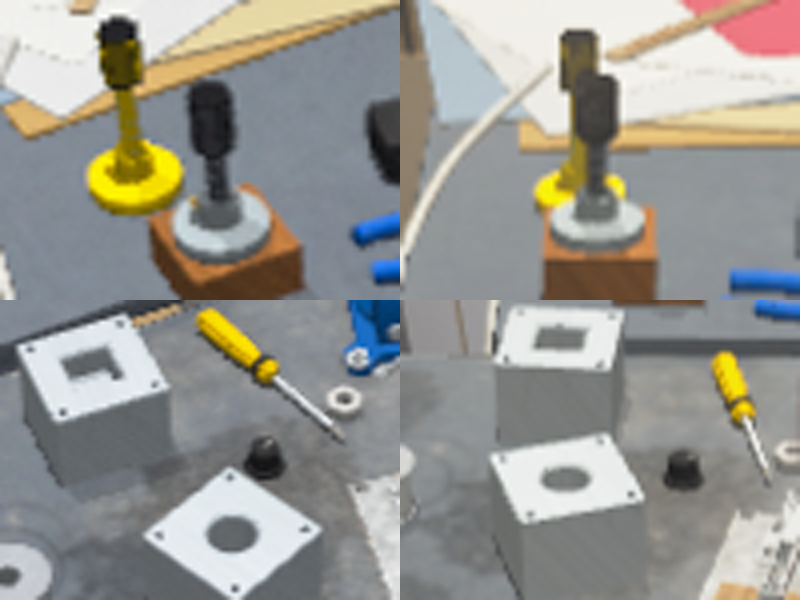

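The crops confirm it. The steel-foot, black-headed gauge on the brown wood has its head's middle at scene (272,153) and side (329.5,177). The other gauge is yellow and behind it. The round bore's centre is at scene (317.7,258) and side (306.5,259); the square pocket is in the other block.

```bash
cat >h.py <<'E'
from plant import *
import numpy as np,cv2
from scipy.spatial.transform import Rotation as Ro
def tri(s1,p1,s2,p2):
    P=[np.array([[s["fx"],0,s["cx"]],[0,s["fy"],s["cy"]],[0,0,1]])@np.c_[s["R"],s["t"]] for s in(s1,s2)]
    X=cv2.triangulatePoints(P[0],P[1],np.array(p1,float),np.array(p2,float))[:,0];return X[:3]/X[3]
def totool(p,yaw=None):
    "shift in tool axes to bring TCP to world p"
    o=get_obs();R=Ro.from_euler('xyz',o['orientation'],degrees=True);return R.inv().apply(np.array(p)-o['tool_pos'])
E
python3 - <<'E'
from h import *
a=snapshot("scene");b=snapshot("side")
for n,p,q in [("head",(271.8,153.2),(329.2,176.6)),("foot",(274,174),(329.2,199)),("yhead",(254,140.6),(325.2,166.6)),("bore",(317.6,258.1),(306.4,259.1)),("pocket",(282.1,215.8),(304.6,223.8)),
 ("vise",(360,172),(397,212)),("toggle",(370,213),(368,235)),("knob",(326,235),(335,255))]:
    print(n,tri(a,p,b,q).round(4))
E
```

```text
head [ 0.4995 -0.0429  0.1099]
foot [ 0.4991 -0.0462  0.0391]
yhead [0.4846 0.0487 0.0994]
bore [ 0.4525 -0.4047  0.0617]
pocket [ 0.4385 -0.2341  0.062 ]
vise [ 0.6842 -0.2057  0.086 ]
toggle [ 0.6006 -0.391   0.1256]
knob [ 0.5219 -0.3138  0.0188]
```

```bash
python3 - <<'E'
from h import *
a=snapshot("scene");b=snapshot("side")
for n,p,q in [("innerTR",(240,12),(387,82)),("innerTL",(122,40),(277,83)),("whiteboards",(140,152),(262,180)),("vise2",(97,55),(257,92)),("papercorner",(232,138),(290,168)),("rightpanel",(300,56),(438,110)),("toggletop",(370,210),(368,233)),("redcap",(0,0),(0,0))][:-1]:
    print(n,tri(a,p,b,q).round(3))
for X in [(0.3,0.4,0),(0.3,.3,.2),(.4,.35,.2),(.5,.3,.2)]:
    X=np.array(X)
    print(X,[(s["R"]@X+s["t"])[:2]/(s["R"]@X+s["t"])[2]*s["fx"]+[s["cx"],s["cy"]] for s in(a,b)])
E
```

```text
innerTR [0.707 0.685 0.173]
innerTL [0.28  0.676 0.174]
whiteboards [ 0.216  0.536 -0.175]
vise2 [0.192 0.717 0.125]
papercorner [0.397 0.004 0.137]
rightpanel [0.86  0.474 0.102]
toggletop [ 0.601 -0.388  0.131]
[0.3 0.4 0. ] [array([162.92673957, 124.63564291]), array([277.47457096, 152.1458161 ])]
[0.3 0.3 0.2] [array([157.98790801,  84.3248485 ]), array([271.30206753, 107.57800108])]
[0.4  0.35 0.2 ] [array([185.74253354,  68.05995057]), array([302.34767463, 102.73924872])]
[0.5 0.3 0.2] [array([222.93908027,  67.27200469]), array([331.60561385, 107.50899562])]
```

```bash
for i in 1; do
python3 -m handwheel '[[0,0.4,0.45,0,0,0,0],[0,0.85,0.99,0,0,0,0],[0,0.85,0.99,0,0,0,0],[0,0.85,0.99,0,0,0,0],[0,0.85,0.99,0,0,0,0]]'
done
python3 -m handwheel '[[0,0.85,0.99,0,0,0,0],[0,0.85,0.99,0,0,0,0],[0,0.85,0.99,0,0,0,0],[0,0.85,0.99,0,0,0,0],[0,0.85,0.99,0,0,0,0]]'
```

```text
clock: 0.98
tool_pos: [0.2586, 0.5094, 0.4048]
orientation: [-180.0, 0.0, -17.2]
force: [0.7, 0.2, -0.3]
opening: 0.0457
gripper_force: 0.0
clock: 1.6
tool_pos: [0.3232, 0.3596, 0.4049]
orientation: [-180.0, -0.0, -17.2]
force: [0.4, -1.1, 0.7]
opening: 0.0437
gripper_force: 0.0
```

```bash

python3 -m handwheel '[[0,0.82,0.96,0,0,0,0],[0,0.82,0.96,0,0,0,0],[0,0.82,0.96,0,0,0,0],[0,0.82,0.96,0,0,0,0],[0,0.82,0.96,0,0,0,0]]' >/dev/null
python3 -m handwheel '[[0,0.82,0.96,0.2,0,0,0],[0,0.82,0.96,0.2,0,0,0],[0,0.82,0.96,0.2,0,0,0],[0,0.82,0.96,0.2,0,0,0],[0,0.82,0.96,0.2,0,0,0]]'>/dev/null
python3 -m handwheel '[[0,0.82,0.96,0.25,0,0,0],[0,0.82,0.96,0.25,0,0,0],[0,0.82,0.96,0.25,0,0,0],[0,0.4,0.45,0.25,0,0,0],[0,0,0,0,0,0,0]]'
python3 - <<'E'
from h import *
print(get_obs()['joint_pos'].round(1))
s=snapshot("wrist");cv2.imwrite("pics/w1.png",s["color"][:,:,::-1])
E
```

```text
clock: 3.48
tool_pos: [0.4908, -0.03, 0.3541]
orientation: [180.0, 0.1, -17.3]
force: [0.8, -0.1, 0.2]
opening: 0.0435
gripper_force: 0.0
[ 19.5   5.6 -26.1  -0.  -58.4  53.2]
```

View pics/w1.png

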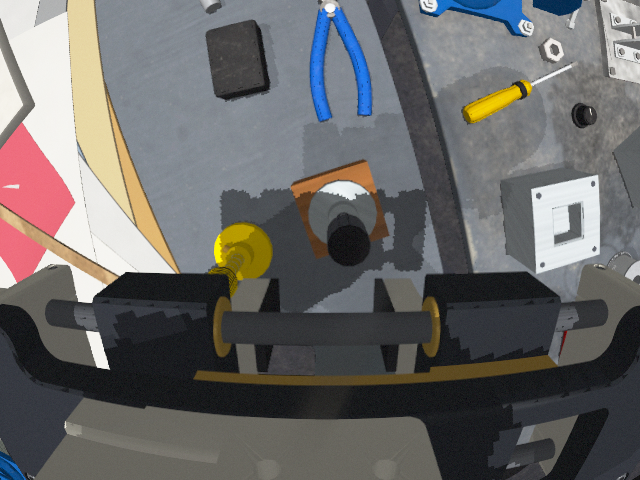

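The wrist view shows the steel gauge on its wooden stand, with the black head's middle at about (348,239) and the foot's disc centre at about (343,208). The yellow one is well to the left at (240,250).

```bash
cat >>h.py <<'E'
def wray(px,z):
    "world point at height z seen by wrist camera at pixel"
    o=get_obs();s=snapshot("wrist");d=np.array([(px[0]-s["cx"])/s["fx"],(px[1]-s["cy"])/s["fy"]]);r=np.hypot(*d)
    v=np.r_[d/r*np.sin(r),np.cos(r)];T=s["tool_from_camera"];R=Ro.from_euler('xyz',o['orientation'],degrees=True)
    c=R.apply(T[:3,3])+o['tool_pos'];w=R.apply(T[:3,:3]@v);return c+w*(z-c[2])/w[2]
E
python3 - <<'E'
from h import *
for p,z in [((348.5,239),.112),((348.5,245),.130),((343,208),.042),((568,220),.063)]:
    X=wray(p,z);print(X.round(4),totool(np.r_[X[:2],.3])*1/0.025)
E
```

```text
[ 0.4961 -0.0446  0.112 ] [0.38606764 0.53318462 2.18953016]
[ 0.4979 -0.0436  0.13  ] [0.44226361 0.48457918 2.19699571]
[ 0.5026 -0.0453  0.042 ] [0.63966708 0.50109455 2.2006398 ]
[ 0.4416 -0.2334  0.063 ] [0.53083592 8.41575243 2.19782798]
```

```bash

python3 -m handwheel '[[0,0.47,0.47,0,0,0,0],[0,0,0,0.8,0,0,0],[0,0,0,0.9,0,0,0],[0,0,0,0.9,0,0,0],[0,0,0,0.7,0,0,0]]'
python3 -m handwheel '[[0,0,0,0,0,0,0],[-1,0,0,0,0,0,0],[-1,0,0,0,0,0,0],[-1,0,0,0,0,0,0],[-1,0,0,0,0,0,0]]'
```

```text
clock: 4.35
tool_pos: [0.4992, -0.0441, 0.2714]
orientation: [180.0, 0.0, -17.2]
force: [0.3, 0.0, -0.3]
opening: 0.0438
gripper_force: 0.0
clock: 4.97
tool_pos: [0.4991, -0.0438, 0.2727]
orientation: [-180.0, -0.0, -17.2]
force: [-0.3, -0.6, 2.9]
opening: 0.0248
gripper_force: 30.0
```

```bash

python3 -m handwheel '[[-1,0,0,-0.5,0,0,0],[-1,0,0,-0.9,0,0,0],[-1,0,0,-0.9,0,0,0],[-1,0,0,-0.9,0,0,0],[-1,0,0,-0.8,0,0,0]]'
python3 -m handwheel '[[-1,0.1,0.5,0,0,0,0],[-1,0.16,0.95,0,0,0,0],[-1,0.16,0.95,0,0,0,0],[-1,0.16,0.95,0,0,0,0],[-1,0.16,0.95,0,0,0,0]]'>/dev/null
python3 -m handwheel '[[-1,0.16,0.95,0,0,0,0],[-1,0.16,0.95,0,0,0,0],[-1,0.16,0.95,0,0,0,0],[-1,0.16,0.95,0,0,0,0],[-1,0.16,0.95,0,0,0,0]]'>/dev/null
python3 -m handwheel '[[-1,0.2,0.95,0,0,0,0],[-1,0.2,0.95,0,0,0,0],[-1,0.2,0.95,0,0,0,0],[-1,0.2,0.9,0,0,0,0],[-1,0,0.1,0,0,0,0]]'
python3 - <<'E'
from h import *
print(get_obs()['joint_pos'].round(1))
a=[snapshot(n)["color"][:,:,::-1] for n in ("scene","side","wrist")]
def c(i,x,y,w,h,k):return cv2.resize(i[y:y+h,x:x+w],None,fx=k,fy=k,interpolation=cv2.INTER_CUBIC)
o=np.hstack([np.vstack([c(a[0],260,180,100,100,3),c(a[1],255,185,100,100,3)]),c(a[2],200,80,250,300,2)])
cv2.imwrite("pics/p1.png",o)
E
```

```text
clock: 5.6
tool_pos: [0.4987, -0.0438, 0.3736]
orientation: [-180.0, -0.0, -17.2]
force: [-0.2, 0.2, -2.5]
opening: 0.0241
gripper_force: 30.0
clock: 7.48
tool_pos: [0.4584, -0.3705, 0.3709]
orientation: [-180.0, 0.1, -17.4]
force: [0.1, 0.5, -3.3]
opening: 0.0246
gripper_force: 30.0
[-20.   14.  -13.2  -0.  -63.   92.6]
```

View pics/p1.png

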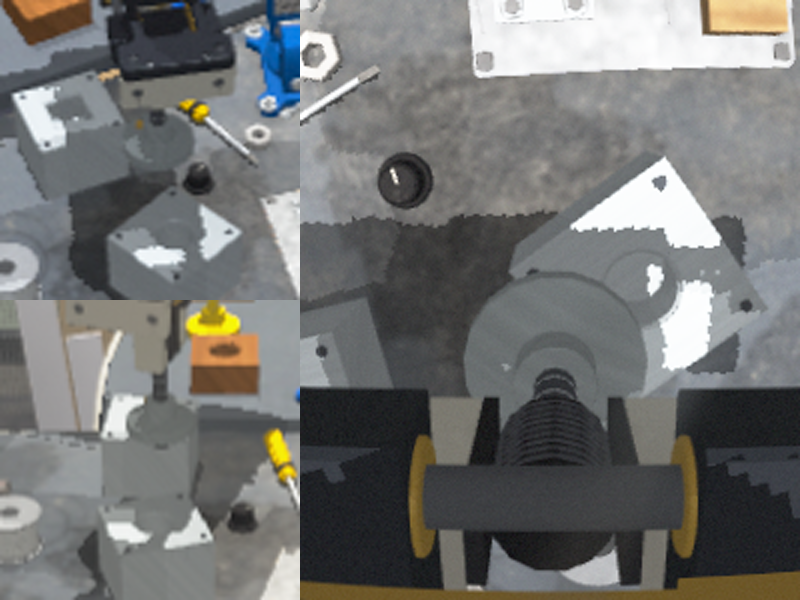

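The gauge is in the fingers, upright, and its foot is just short of the bore. In the wrist picture the bore is at about (371,224) and the foot's centre at about (328,256). I'll refine the offset.

```bash
python3 - <<'E'
from h import *
X=wray((370.8,223.8),.063);print("bore",X.round(4))
for p in [(327.6,214.8),(281.2,256),(373.8,256),(327.6,258)]: print(wray(p,.139).round(4))
F=wray((327.6,256),.139);o=get_obs();print(F,o['tool_pos'],(totool([.4525,-.4047,.3])/0.025).round(2),(totool([*X[:2],.3])/.025).round(2))
E
```

```text
bore [ 0.4519 -0.4031  0.063 ]
[ 0.4848 -0.3765  0.139 ]
[ 0.469  -0.3421  0.139 ]
[ 0.4525 -0.3957  0.139 ]
[ 0.4597 -0.3686  0.139 ]
[ 0.46101135 -0.36897286  0.139     ] [ 0.45940335 -0.36870127  0.37233156] [0.16 1.46 2.89] [0.12 1.4  2.89]
```

```bash

python3 -m handwheel '[[-1,0.14,0.7,0,0,0,0],[-1,0,0.73,0,0,0,0],[-1,0,0,0.8,0,0,0],[-1,0,0,0.8,0,0,0],[-1,0,0,0.6,0,0,0]]'
python3 -m handwheel '[[-1,0,0,0,0,0,0],[-1,0,0,0.3,0,0,0],[-1,0,0,0.3,0,0,0],[-1,0,0,0,0,0,0]]'
python3 - <<'E'
from h import *
a=[snapshot(n)["color"][:,:,::-1] for n in ("scene","side","wrist")]
def c(i,x,y,w,h,k):return cv2.resize(i[y:y+h,x:x+w],None,fx=k,fy=k,interpolation=cv2.INTER_CUBIC)
o=np.hstack([np.vstack([c(a[0],270,190,100,100,3),c(a[1],265,195,100,100,3)]),c(a[2],200,80,250,300,2)])
cv2.imwrite("pics/p2.png",o)
E
```

```text
clock: 8.55
tool_pos: [0.4515, -0.4052, 0.3161]
orientation: [-180.0, 0.1, -17.3]
force: [0.3, 0.6, -2.4]
opening: 0.0248
gripper_force: 30.0
clock: 9.05
tool_pos: [0.4521, -0.4043, 0.3021]
orientation: [180.0, -0.0, -17.2]
force: [0.7, 0.2, -3.3]
opening: 0.0244
gripper_force: 30.0
```

View pics/p2.png

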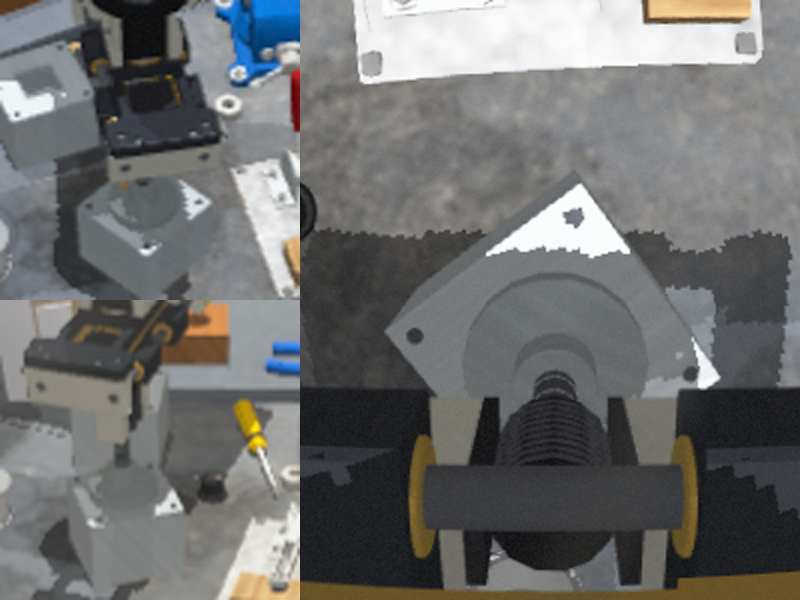

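The foot sits centred on the round-bore block, just above its top, with the screw holes evenly placed around it. Now I'll push the rod down.

```bash

python3 -m handwheel '[[-1,0,0,0.1,0,0,0],[-1,0,0,0.1,0,0,0],[-1,0,0,0.1,0,0,0],[-1,0,0,0,0,0,0]]'
python3 -m handwheel '[[-1,0,0,0.1,0,0,0],[-1,0,0,0.1,0,0,0],[-1,0,0,0.1,0,0,0],[-1,0,0,0.1,0,0,0],[-1,0,0,0,0,0,0]]'
```

```text
clock: 9.7
tool_pos: [0.4521, -0.4044, 0.2947]
orientation: [180.0, -0.0, -17.2]
force: [0.1, -0.0, 2.8]
opening: 0.0246
gripper_force: 30.0
clock: 10.32
tool_pos: [0.4521, -0.4044, 0.2843]
orientation: [-180.0, 0.0, -17.2]
force: [0.2, -2.0, 0.8]
opening: 0.0241
gripper_force: 30.0
```

```bash

for i in 1; do python3 -m handwheel '[[-1,0,0,0.08,0,0,0],[-1,0,0,0.08,0,0,0],[-1,0,0,0,0,0,0]]'
python3 -m handwheel '[[-1,0,0,0.06,0,0,0],[-1,0,0,0.06,0,0,0],[-1,0,0,0,0,0,0]]'; done
```

```text
clock: 10.7
tool_pos: [0.452, -0.4044, 0.2805]
orientation: [180.0, -0.0, -17.2]
force: [0.1, -1.7, 2.8]
opening: 0.0243
gripper_force: 30.0
clock: 11.08
tool_pos: [0.4523, -0.4046, 0.2795]
orientation: [179.9, -0.1, -17.2]
force: [-1.6, 0.2, 15.9]
opening: 0.0244
gripper_force: 30.0
```

```bash

python3 -m handwheel '[[-1,0,0,0.04,0,0,0],[-1,0,0,0,0,0,0],[-1,0,0,0,0,0,0],[-1,0,0,0,0,0,0],[-1,0,0,0,0,0,0]]'
python3 -m handwheel '[[-1,0,0,0,0,0,0],[-1,0,0,0,0,0,0],[-1,0,0,0,0,0,0],[-1,0,0,0,0,0,0],[-1,0,0,0,0,0,0]]'
python3 - <<'E'
from h import *
a=[snapshot(n)["color"][:,:,::-1] for n in ("scene","side","wrist")]
def c(i,x,y,w,h,k):return cv2.resize(i[y:y+h,x:x+w],None,fx=k,fy=k,interpolation=cv2.INTER_CUBIC)
o=np.hstack([np.vstack([c(a[0],270,190,100,100,3),c(a[1],265,195,100,100,3)]),c(a[2],200,80,250,300,2)])
cv2.imwrite("pics/p3.png",o)
E
```

```text
clock: 11.7
tool_pos: [0.4524, -0.4047, 0.2793]
orientation: [179.9, -0.1, -17.2]
force: [-3.7, 1.1, 20.5]
opening: 0.0245
gripper_force: 30.0
clock: 12.32
tool_pos: [0.4524, -0.4047, 0.2794]
orientation: [179.9, -0.1, -17.2]
force: [-3.0, 0.5, 20.3]
opening: 0.0241
gripper_force: 30.0
```

View pics/p3.png

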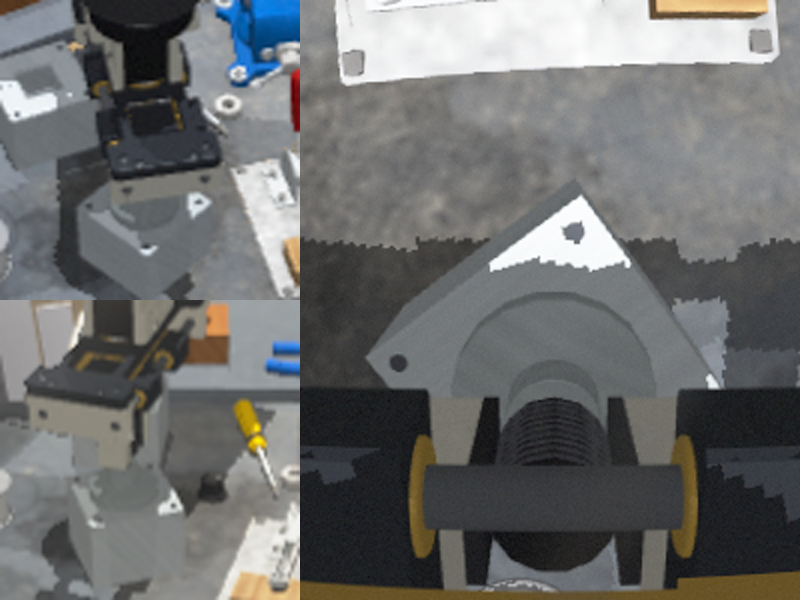

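The foot is flat and centred on the block, and the rod has gone down until the force rose to 20 N. It was held for over a second, so now I'll release and retreat.

```bash

python3 -m handwheel '[[0,0,0,0,0,0,0],[0.2,0,0,0,0,0,0],[0.2,0,0,0,0,0,0],[0.2,0,0,0,0,0,0]]'
python3 -m handwheel '[[0.2,0,0,-0.3,0,0,0],[0.2,0,0,-0.8,0,0,0],[0.2,0,0,-0.9,0,0,0],[0.2,0,0,-0.9,0,0,0],[0.2,0,0,-0.9,0,0,0]]'
python3 -m handwheel '[[0.2,-0.6,0.9,-0.5,0,0,0],[0.2,-0.6,0.9,0,0,0,0],[0.2,-0.4,0.9,0,0,0,0],[0.2,0,0.5,0,0,0,0],[0.2,0,0,0,0,0,0]]'
python3 - <<'E'
from h import *
a=[snapshot(n)["color"][:,:,::-1] for n in ("scene","side")]
def c(i,x,y,w,h,k):return cv2.resize(i[y:y+h,x:x+w],None,fx=k,fy=k,interpolation=cv2.INTER_CUBIC)
cv2.imwrite("pics/p4.png",np.hstack([c(a[0],270,200,80,90,5),c(a[1],265,205,80,90,5)]))
E
```

```text
clock: 12.98
tool_pos: [0.4519, -0.4042, 0.2762]
orientation: [-180.0, 0.1, -17.2]
force: [0.2, 1.1, 0.1]
opening: 0.0514
gripper_force: 0.0
clock: 13.6
tool_pos: [0.452, -0.4043, 0.373]
orientation: [180.0, -0.0, -17.2]
force: [-0.1, -0.6, 0.2]
opening: 0.0522
gripper_force: 0.0
clock: 14.22
tool_pos: [0.3901, -0.4695, 0.3843]
orientation: [180.0, -0.0, -17.3]
force: [0.7, -0.1, 0.2]
opening: 0.0528
gripper_force: 0.0
```

View pics/p4.png

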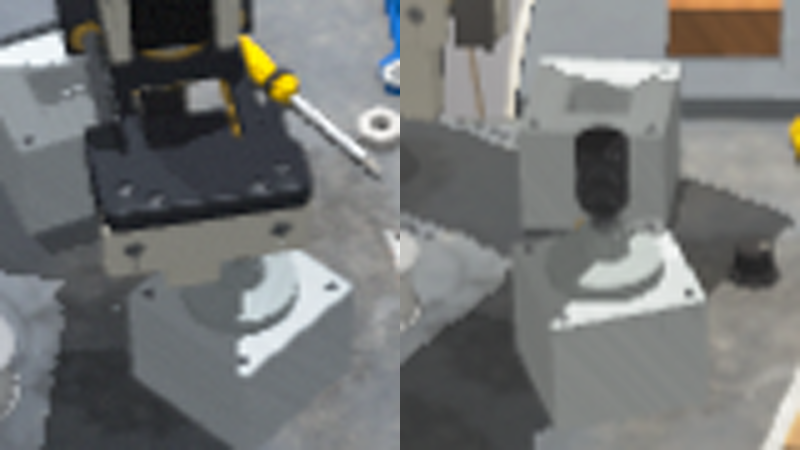

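The gauge stands upright with its foot flat on the round-bore block and its head low over the collar (side crop 602,170). The gripper is clear.

```bash
python3 -c "
from plant import *
print(close_job())"
```

```text
the job is handed in; nothing more can be done
None
```

The depth gauge is standing let go in the round bore, foot flat on the block; I held the rod down at about 20 N for over a second, then handed the job in at about 14 s (the hand-in returned no verdict).

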